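# Move a power module from the soak-test carrier to the drive board with the ejector levers

## Task

The power module has finished its soak test. Swing both ejector levers of the carrier it stands in outward so that they pry it free of its contacts, lift it out and stand it in the empty socket of the other board, then let go of it and swing that socket's two levers inward until they stand upright and have drawn the module fully home. Let the levers do the prying and the seating - never hold the module or push on it while it is in its contacts - be gentle with levers and module, and leave the other things on the bench alone.

Things in the scene. Friction and masses are not known exactly. Their poses are not given: they have to be found in the camera images.
- module: the power module, loose, about 0.16 kg: upright green board 86 wide (y) x 44 high x 3 thick (x), finned aluminium cover 58 wide x 14 thick (x) from 32 to 80 mm high, a lug at each lower corner (20 to 27.5 mm high, out to y = +-62, top bevelled from +-54). Grip the cover across x. Origin: middle of its lower (contact) edge; z up, y along the board. Turned end for end it fits as well
- soak_carrier: blue metal base 100 x 190 mm with a black socket and two blue levers; the module stands in it. Fixed. Origin: centre of its underside on the bench; y along the socket (from right lever to left lever), x across, z up. Red and black binding posts on the -x side, brass resistors on the +x side, under 35 mm high
- drive_board: green board on an aluminium plate, 104 x 194 mm, with an empty black socket and two orange levers. Fixed. Origin: centre of its underside on the bench; y along the socket (right lever to left lever), x across, z up. Capacitors, relay and heat sink on the +x side, terminals on the -x side, under 35 mm high
- soak_home (a point): the soak carrier's black socket has card guides at y = +-(34 to 42) mm up to z = 60; its slot for the board is 5 mm wide across x, flared to 10 at the top; below, at z = 39, a mouth 88 (bevelled to 95) x 6 wide. This point, 20 mm above the carrier's origin, axes as the carrier, is where the module's origin is at home. With both levers out it stands about 11 mm higher, free of the contacts
- drive_home (a point): 20 mm above the drive board's origin, axes as the board: the module's origin must come here. Socket as the soak carrier's; its sprung contacts grip the last 5 mm. Set in with both levers out it stands on their feet about 11 mm higher, free of the contacts; it needs no push to get there beyond a few N against the guides
- module_left (a point): lower corner of the module's contact edge, 43 mm to +y of its origin
- module_right (a point): lower corner of the module's contact edge, 43 mm to -y of its origin
- soak_left_hinge (a joint): blue ejector lever at the +y end of the soak carrier, hinged about x at y = 68, z = 34 mm of its frame: 0 upright (closed), 1.0 rad swung fully out to +y (stop). Starts nearly closed; its foot pries the lug up. About 3.5 N at the handle for the first 0.2 rad, then 4 to 8 N; stays where left
- soak_left: that blue lever: origin on its hinge pin, own z along its arm (up when closed), y and x as the soak carrier when closed. Ribbed handle pad 12 (x) x 10 (y) x 18 mm centred 55 mm along z, free on all sides; arm below it 9 x 8 mm; lever end at 65 mm (72 mm over the bench when out). Closed, the pad's middle is 89 mm over the bench with 35 mm free between it and the module's cover (above 64 mm)
- soak_right_hinge (a joint): blue ejector lever at the -y end of the soak carrier, hinged about x at y = -68, z = 34 mm of its frame: 0 upright (closed), 1.0 rad swung fully out to -y (stop). Starts nearly closed; its foot pries the lug up. About 3.5 N at the handle for the first 0.2 rad, then 4 to 8 N; stays where left
- soak_right: that blue lever: origin on its hinge pin, own z along its arm (up when closed), y and x as the soak carrier when closed. Ribbed handle pad 12 (x) x 10 (y) x 18 mm centred 55 mm along z, free on all sides; arm below it 9 x 8 mm; lever end at 65 mm (72 mm over the bench when out). Closed, the pad's middle is 89 mm over the bench with 35 mm free between it and the module's cover (above 64 mm)
- drive_left_hinge (a joint): orange ejector lever at the +y end of the drive board, hinged about x at y = 68, z = 34 mm of its frame: 0 upright (closed), 1.0 rad swung fully out to +y (stop). Starts out. About 3.5 N at the handle; from about 0.25 rad its hook draws the lug down with 5 to 13 N, then a hard stop at 0; stays where left. Follow its arc when pushing
- drive_left: that orange lever: origin on its hinge pin, own z along its arm (up when closed), y and x as the drive board when closed. Ribbed handle pad 12 (x) x 10 (y) x 18 mm centred 55 mm along z, free on all sides; arm below it 9 x 8 mm; lever end at 65 mm (72 mm over the bench when out). Closed, the pad's middle is 89 mm over the bench with 35 mm free between it and the module's cover (above 64 mm)
- drive_right_hinge (a joint): orange ejector lever at the -y end of the drive board, hinged about x at y = -68, z = 34 mm of its frame: 0 upright (closed), 1.0 rad swung fully out to -y (stop). Starts out. About 3.5 N at the handle; from about 0.25 rad its hook draws the lug down with 5 to 13 N, then a hard stop at 0; stays where left. Follow its arc when pushing
- drive_right: that orange lever: origin on its hinge pin, own z along its arm (up when closed), y and x as the drive board when closed. Ribbed handle pad 12 (x) x 10 (y) x 18 mm centred 55 mm along z, free on all sides; arm below it 9 x 8 mm; lever end at 65 mm (72 mm over the bench when out). Closed, the pad's middle is 89 mm over the bench with 35 mm free between it and the module's cover (above 64 mm)
- flux_jar: small jar with black lid, 46 x 46 x 32 mm, bystander; origin: centre of its underside. It stands before the fixed hot-air gun, which leans at about x 0.60, y 0.05 m up to 0.28 m over the bench: carry gripper and module round its front
- multimeter: red pocket multimeter lying on its back, 148 x 74 x 42 mm, bystander; origin: centre of its underside
- torch: black hand torch lying down, 27 x 115 x 27 mm, bystander; origin: centre of its underside
- motor: small brushless motor with three leads, 30 x 90 x 30 mm, bystander; origin: centre of its underside
- tape_black: roll of black tape, 55 x 53 x 19 mm, bystander; origin: centre of its underside
- ball_pen: white ball pen lying at the front edge of the bench, 11 x 145 x 9 mm, bystander; origin: centre of its underside

How it is judged:
On the way, in this order (a step that is already met when the one before it is completed fails the run):
1. the module, still standing in the soak carrier, has been pried free by its levers: both its ends at least 6 mm above home, and no finger on it (horizontal distance between module and soak_home below 0.012 m and z of each of module_left, module_right in the frame of soak_home above 0.006 m and not (contact force between the fingers and module above 1 N)), for 0.2 s.
2. the module stands in the drive board's socket on the open levers, not yet in the contacts (5 to 16 mm above home at both ends), and has been let go (horizontal distance between module and drive_home below 0.008 m and z of module_left in the frame of drive_home between 0.005 and 0.016 m and z of module_right in the frame of drive_home between 0.005 and 0.016 m and not (contact force between the fingers and module above 1 N)), for 0.2 s.
At the end, for the whole second after the job is handed in: The module stands in the drive board's socket, both lower corners within 2 mm of home height and its middle within 4 mm of home, at rest and let go, with both of that board's levers swung in to less than 0.06 rad from upright (horizontal distance between module and drive_home below 0.004 m and z of each of module_left, module_right in the frame of drive_home below 0.002 m and value of joint each of drive_left_hinge, drive_right_hinge below 0.06 rad and linear speed of module below 0.01 m/s); the robot touches nothing.
It fails at once if a finger holds or presses the module (over 1 N) while it is in a socket's contacts, less than 4 mm above home ((contact force between the fingers and module above 1 N and (horizontal distance between module and soak_home below 0.008 m and z of module in the frame of soak_home below 0.004 m)) or (contact force between the fingers and module above 1 N and (horizontal distance between module and drive_home below 0.008 m and z of module in the frame of drive_home below 0.004 m))).
It fails at once if the robot puts more than 25 N on a lever (contact force between the arm and soak_left above 25 N or contact force between the arm and soak_right above 25 N or contact force between the arm and drive_left above 25 N or contact force between the arm and drive_right above 25 N).
It fails at once if the held module is forced against a socket with more than 50 N ((contact force between the fingers and module above 1 N and contact force between module and soak_carrier above 50 N) or (contact force between the fingers and module above 1 N and contact force between module and drive_board above 50 N)).
It fails at once if a bystander (flux jar, multimeter, torch, motor, tape, pen) is moved by more than 20 mm (distance of any of flux_jar, multimeter, torch, motor, tape_black, ball_pen from where it was at the start of the episode above 0.02 m).
It also fails if it takes over 72 s, if anything falls off the work surface, if the arm or the gripper's body presses on something with over 40 N, if the wrist force passes 120 N, or if a joint passes its speed limit or range.

## Robot

A 6-joint arm with a two-finger parallel gripper is mounted at the origin on a cart in front of the work surface, level with it; the furniture and walls round the work are solid. World frame = base frame: x ahead of the robot, y to its left, z up, the work surface at z = 0. Lengths are in m, angles in rad, forces in N, time in s.
With the tool pointing down it reaches from about 0.3 to 0.75 m from the base axis. Payload 8.5 kg.
Tool frame: the origin (TCP) lies between the finger pads; the fingertips stand 8 mm ahead of it and the grasp point (between the pads) lies 11 mm behind it; z points along the fingers, y is the line along which they close (so a half turn about z gives the same grasp; the last joint's range is limited). The gripper opens to 85 mm and grips with 20 to 120 N. Pads are 22 mm wide; open, the fingers measure 114 mm over their backs; the gripper's body (76 mm by 85 mm) begins 54 mm behind the grasp point. The pads swing forward as they close: fully open they stand 13 mm farther back than shut.
Start: joints at [-1.499, 0.381, 1.297, -0, 1.464, -0.215], TCP at [0.156, -0.528, 0.239] pointing down, gripper open.
Joint ranges: [-3.11, 3.11], [-0.89, 2.33], [0.22, 2.48], [-1.42, 4.56], [0.17, 2.85], [-2.88, 2.88]. Speed limits (rad/s): [2.39, 2.39, 3.14, 3.14, 3.14, 3.14].

## Interface

Orientations are given as a unit quaternion [x, y, z, w].
In Python, from workcell import env, set_gripper, snapshot, close_job gives the robot as it stands. The module is installed in compiled form; this text tells all that it offers. Calls block until the motion is done:
- env.move_ptp(position, orientation): joint-space move of the TCP to a pose.
- env.line_to(position, vel=0.15, attitude=None): straight line of the TCP; attitude=None keeps the orientation; vel is the mean speed in m/s.
- env.movej(angles): joint-space move.
- set_gripper(opening, grasp_force=None): opening from 0.0 (shut) to 1.0 (fully open); grasp_force is the grip in N (None keeps the last); returns when the fingers have stopped.
- env.pause(seconds).
- env.solve_ik(position, orientation): joint angles nearest the present ones, or None.
- env.get_state(): the state.
- snapshot(name): name is "scene" or "top"; returns a dict with "image" (480x640x3 uint8, red, green, blue), "z_map" (480x640 float32, m along the optical axis (not along the pixel's ray), 0 where there is no reading), "K" (3x3 intrinsics, pixels), "T" (4x4, takes a point from camera to world coordinates). Camera axes: x right, y down, z forward; pixel columns grow to the right and rows downward; lengths in m; the calibration is good to about 2 mm. A picture is of the moment at which its call begins.
A pose or a line that the arm cannot do raises env.PlanningError and nothing moves.
- close_job(): hands the job in; it is judged then, once.
The state is a dict: "time": time; "joint_positions": joint angles; "joint_velocities": joint speeds; "joint_torque": joint torques, N m; "eef_pos": TCP position; "eef_rot": TCP orientation; "contact_force": force on the tool from outside, world axes, zero at the start; "moment": the same for the moment, N m; "finger_gap": opening from 0.0 (shut) to 1.0 (fully open); "grip_force": force on a finger pad.
Only numpy, scipy, OpenCV 4.12 (cv2) and the standard library are available. Lean on these libraries where they do the work, as an engineer would, in place of code of your own. Each camera call takes 0.05 s, during which the arm holds its last target. There are 200 camera calls.

## Working session

There is one attempt and no reset: what is moved stays moved. The work goes in short steps, each a Python script; the robot and the scene stay as the last script left them, time stands still between calls to the robot, and variables do not carry over. Pictures are saved under pics/ and viewed, at most 10 in all, crops included, and the job is handed in when it is done.

```bash
mkdir -p pics; python3 - <<'E'
from workcell import env, snapshot
import cv2, numpy as np
for n in ("top","scene"):
    s=snapshot(n); cv2.imwrite(f"pics/{n}0.png",s["image"][:,:,::-1]); np.savez(f"{n}0.npz",**s)
    print(n,s["K"].tolist(),s["T"].round(3).tolist())
print(env.get_state())
E
```

```text
top [[477.3242908631111, 0.0, 316.66896277338077], [0.0, 477.3242908631111, 240.3448222240125], [0.0, 0.0, 1.0]] [[-0.004, -0.994, 0.11, 0.355], [-1.0, 0.002, -0.012, -0.007], [0.012, -0.11, -0.994, 1.36], [0.0, 0.0, 0.0, 1.0]]
scene [[562.3208126144208, 0.0, 314.1255947636836], [0.0, 562.3208126144208, 245.8280197431117], [0.0, 0.0, 1.0]] [[0.833, -0.303, 0.462, -0.245], [-0.552, -0.437, 0.71, -1.134], [-0.013, -0.847, -0.532, 0.893], [0.0, 0.0, 0.0, 1.0]]
{'time': 0.1, 'joint_positions': array([-1.49928361e+00,  3.81077691e-01,  1.29814824e+00,  2.38513685e-05,
        1.46359541e+00, -2.15291214e-01]), 'joint_velocities': array([ 0.00019857, -0.00260305, -0.00331008, -0.00118495,  0.00037941,
       -0.00017924]), 'joint_torque': array([ 4.86051111e-03, -4.49220479e+01, -2.31654757e+01, -1.16674005e-04,
        3.67051092e-03,  7.62484518e-06]), 'eef_pos': array([ 0.15557845, -0.52727705,  0.23881325]), 'eef_rot': array([ 9.89735543e-01,  1.42909685e-01,  5.59523746e-05, -6.11903686e-04]), 'contact_force': array([-0.33926631, -0.15317182,  0.59842044]), 'moment': array([ 0.00873842,  0.01460419, -0.05540438]), 'grip_force': 0.0, 'finger_gap': 0.9962966003937705}
```

View pics/top0.png

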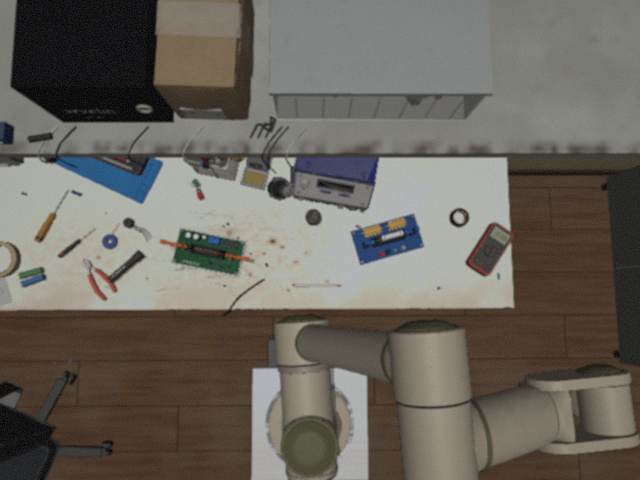

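View pics/scene0.png

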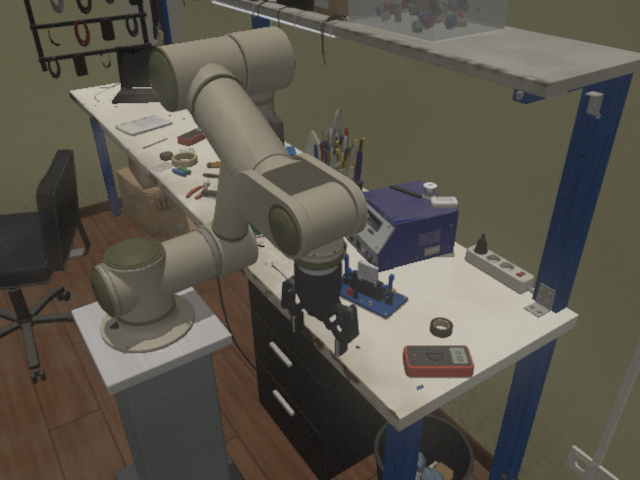

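The top view shows the soak carrier (blue, with module) at about (388,239) and the drive board (green) at about (210,251). The jar is at (314,216). In the scene view the soak carrier is at (370,290) and the arm hides the drive board.

```bash
cat > h.py <<'E'
import numpy as np, cv2
def cloud(s):
    z=s["z_map"];v,u=np.indices(z.shape);K=s["K"]
    p=np.stack([(u-K[0,2])/K[0,0]*z,(v-K[1,2])/K[1,1]*z,z],-1)
    return p@s["T"][:3,:3].T+s["T"][:3,3]
E
python3 - <<'E'
import numpy as np, cv2
from h import *
s=np.load("top0.npz");P=cloud(s);I=s["image"];hsv=cv2.cvtColor(I,cv2.COLOR_RGB2HSV)
for n,(u0,u1,v0,v1) in dict(soak=(335,440,200,275),drive=(150,265,215,285)).items():
    p=P[v0:v1,u0:u1];h=hsv[v0:v1,u0:u1].reshape(-1,3);q=p.reshape(-1,3)
    print(n,"z hist",np.histogram(q[:,2],bins=np.arange(-.01,.12,.005))[0])
    for lo,hi in((.006,.03),(.006,.055),(.06,.11),(.085,.13)):
        m=(q[:,2]>lo)&(q[:,2]<hi)
        if m.sum()<4: continue
        print(lo,hi,m.sum(),q[m].mean(0).round(4),cv2.minAreaRect(q[m,:2].astype(np.float32)))
    c=cv2.resize(I[v0:v1,u0:u1],None,fx=6,fy=6,interpolation=cv2.INTER_CUBIC)
    z=np.clip(p[...,2]/.12*255,0,255).astype(np.uint8);z=cv2.applyColorMap(cv2.resize(z,None,fx=6,fy=6,interpolation=cv2.INTER_NEAREST),cv2.COLORMAP_JET)
    cv2.imwrite(f"pics/{n}.png",cv2.resize(np.vstack([c[:,:,::-1],z]),None,fx=.66,fy=.66))
E
python3 -c "
import cv2,numpy as np
a=cv2.imread('pics/soak.png');b=cv2.imread('pics/drive.png');h=max(a.shape[0],b.shape[0])
f=lambda x:cv2.copyMakeBorder(x,0,h-x.shape[0],0,0,0)
c=np.hstack([f(a),f(b)]);c=cv2.resize(c,(800,int(h*800/c.shape[1])));cv2.imwrite('pics/both.png',c);print(c.shape)"
```

```text
soak z hist [ 349 2859 1884  562  936  184  142  129   71  130   76   32   43   46
   43   46   50   49   40   26   26   78   36    0    0]
0.006 0.03 1850 [ 0.5066 -0.2188  0.0136] ((0.5139723420143127, -0.22365425527095795), (0.29987508058547974, 0.2065742313861847), 88.55818176269531)
0.006 0.055 2202 [ 0.5112 -0.2137  0.0178] ((0.5139927864074707, -0.22284209728240967), (0.3014999032020569, 0.2065742313861847), 88.55818176269531)
0.06 0.11 394 [ 0.5521 -0.1789  0.0824] ((0.5386538505554199, -0.16880761086940765), (0.2355097532272339, 0.11286935955286026), 60.113033294677734)
0.085 0.13 166 [ 0.5189 -0.2154  0.0961] ((0.5615478754043579, -0.20966017246246338), (0.12684208154678345, 0.15110856294631958), 13.616167068481445)
drive z hist [ 525 3233 1677  778  822  194  128  116  103  172   64   20   40   52
   40   34   13    0    0    0    0    0    0    0    0]
0.006 0.03 1938 [0.4689 0.2795 0.0129] ((0.4785378575325012, 0.27860307693481445), (0.317918598651886, 0.17876464128494263), 86.1946792602539)
0.006 0.055 2337 [0.4703 0.2811 0.0174] ((0.4785378575325012, 0.27860307693481445), (0.317918598651886, 0.17876464128494263), 86.1946792602539)
0.06 0.11 87 [0.4742 0.293  0.0659] ((0.47214698791503906, 0.28320038318634033), (0.24456514418125153, 0.013205290772020817), 78.00313568115234)
(545, 800, 3)
```

View pics/both.png

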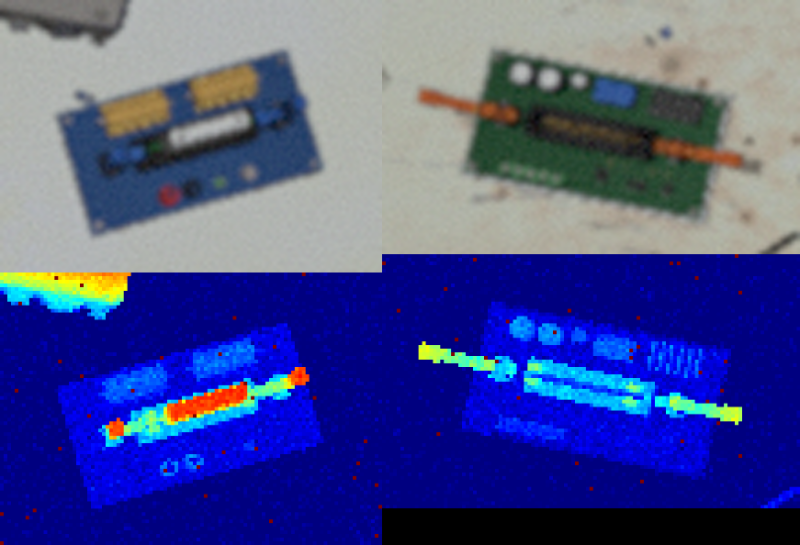

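The crops show both boards clearly. Soak's y axis turns towards -x (about +16°), drive's towards +x (about -12°), and the orange levers are out. Next I fit both rectangles.

```bash
cat >> h.py <<'E'
from scipy.optimize import minimize
from scipy.ndimage import median_filter
def ray_plane(s,u,v,z):
    K=s["K"];d=np.stack([(u-K[0,2])/K[0,0],(v-K[1,2])/K[1,1],np.ones(np.shape(u))],-1)@s["T"][:3,:3].T
    o=s["T"][:3,3];return (o+d*((z-o[2])/d[...,2])[...,None])[...,:2]
def fit_rect(s,box,x0,size,zt,hi):
    u0,u1,v0,v1=box;P=cloud(s);Z=median_filter(P[...,2],3)[v0:v1,u0:u1]
    m=((Z>.0045)&(Z<hi)).astype(np.uint8);n,l,st,_=cv2.connectedComponentsWithStats(m);m=l==1+st[1:,4].argmax()
    v,u=np.mgrid[v0:v1,u0:u1];X=ray_plane(s,u.astype(float),v.astype(float),zt)
    def model(p):
        c,sn=np.cos(p[2]),np.sin(p[2]);d=X-p[:2]
        a=np.abs(d@[c,sn])-size[0]/2;b=np.abs(d@[-sn,c])-size[1]/2
        return 1/(1+np.exp(np.clip(np.maximum(a,b)/.001,-50,50)))
    ig=(Z>=.04)  # levers, socket: ignore
    f=lambda p:((model(p)-m)**2)[~ig].sum()
    r=minimize(f,x0,method="Nelder-Mead",options=dict(initial_simplex=np.array(x0)+np.array([[0,0,0],[.01,0,0],[0,.01,0],[0,0,.1]]),xatol=1e-5,fatol=1e-3,maxiter=600))
    return r.x,r.fun,m.sum()
E
python3 - <<'E'
from h import *
s=np.load("top0.npz");P=cloud(s)
for n,b,x0,sz in(("soak",(335,440,210,275),(.505,-.215,.26),(.1,.19)),("drive",(150,265,215,285),(.47,.28,-.2),(.104,.194))):
    u0,u1,v0,v1=b;Z=P[v0:v1,u0:u1,2]
    zt=np.median(Z[(Z>.005)&(Z<.018)])
    p,f,k=fit_rect(s,b,x0,sz,zt,.2);print(n,"zt",zt.round(4),p.round(4),np.degrees(p[2]).round(2),f,k)
    q=P[v0:v1,u0:u1].reshape(-1,3);c,sn=np.cos(p[2]),np.sin(p[2])
    L=(q[:,:2]-p[:2])@np.array([[c,-sn],[sn,c]])
    print(" clutter z",)
    for lo,hi,w,t in((.085,.13,35,"cover"),(.05,.13,35,"socket")):
        mm=(q[:,2]>lo)&(q[:,2]<hi)&(abs(L[:,0])<.03)
        for a,bb in((-.14,-.05),(-.045,.045),(.05,.14)):
            k=mm&(L[:,1]>a)&(L[:,1]<bb)
            if k.sum()>3:print(" ",t,a,k.sum(),"mean",L[k].mean(0).round(4),"z",q[k,2].mean().round(4),"range",L[k].min(0).round(3),L[k].max(0).round(3))
s=np.load("scene0.npz");P=cloud(s);q=P[240:330,320:430].reshape(-1,3)
zt=.0095
p,f,k=fit_rect(s,(320,430,240,330),(.505,-.215,.26),(.1,.19),zt,.03);print("scene soak",p.round(4),f,k)
# jar & gun
s=np.load("top0.npz");P=cloud(s)
print("jar",np.median(P[212:220,309:319].reshape(-1,3),0)); print("gun",P[183:192:4,272:292:4].round(3).tolist())
E
```

```text
soak zt 0.0113 [ 0.5077 -0.2229  0.2732] 15.65 32.19724885935621 2335
 clutter z
  cover -0.14 22 mean [-0.     -0.0697] z 0.0966 range [-0.006 -0.075] [ 0.006 -0.064]
  cover -0.045 107 mean [-0.0002  0.0008] z 0.0976 range [-0.007 -0.029] [0.007 0.029]
  cover 0.05 18 mean [0.0001 0.0707] z 0.0958 range [-0.006  0.065] [0.006 0.076]
  socket -0.14 50 mean [-0.0003 -0.0641] z 0.0775 range [-0.006 -0.075] [ 0.006 -0.05 ]
  socket -0.045 169 mean [-0.0009  0.0036] z 0.0855 range [-0.009 -0.044] [0.007 0.045]
  socket 0.05 34 mean [-0.0005  0.0658] z 0.0788 range [-0.006  0.051] [0.006 0.076]
drive zt 0.0105 [ 0.4719  0.2833 -0.2069] -11.85 48.30647309327357 2550
 clutter z
  socket -0.14 71 mean [ 0.0003 -0.0968] z 0.061 range [-0.005 -0.122] [ 0.006 -0.067]
  socket -0.045 32 mean [-0.0001 -0.0021] z 0.057 range [-0.008 -0.041] [0.008 0.042]
  socket 0.05 76 mean [-0.0003  0.0973] z 0.0619 range [-0.006  0.057] [0.005 0.122]
scene soak [ 0.5067 -0.2278  0.2952] 291.2700659688294 1205
jar [ 0.57164056 -0.01428606  0.0309097 ]
gun [[[0.643, 0.095, 0.127], [0.639, 0.084, 0.142], [0.63, 0.071, 0.18], [0.624, 0.059, 0.208], [0.615, 0.047, 0.247]], [[0.631, 0.095, 0.131], [0.622, 0.081, 0.172], [0.611, 0.068, 0.22], [0.602, 0.056, 0.261], [0.603, 0.047, 0.256]], [[0.623, 0.096, 0.12], [0.609, 0.08, 0.185], [0.602, 0.068, 0.218], [0.593, 0.056, 0.259], [0.588, 0.045, 0.284]]]
```

```bash
cat > m.py <<'E'
import numpy as np
from workcell import env, set_gripper, snapshot, close_job
SOAK=(.5077,-.2229,.2732); DRIVE=(.4719,.2833,-.2069)
def W(b,lx,ly,z):
    c,s=np.cos(b[2]),np.sin(b[2]);return np.array([b[0]+c*lx-s*ly,b[1]+s*lx+c*ly,z])
def Q(b,flip):
    a=(b[2]+(np.pi/2 if flip else -np.pi/2))/2;return np.array([np.cos(a),np.sin(a),0,0])
F=lambda:np.array(env.get_state()["contact_force"])
T=lambda:round(float(env.get_state()["time"]),2)
def tipc(b,side,th,loc,off):
    """TCP so that finger edge/face (off from finger centre, along side) is at lever-local point loc; z of TCP = tip+8mm"""
    y=68e-3+loc[0]*np.cos(th)+loc[1]*np.sin(th); z=34e-3+loc[1]*np.cos(th)-loc[0]*np.sin(th)
    return y+off,z
def arc(b,side,ths,loc,off,dz,f0,vel=.06,lim=14):
    out=[]
    for th in ths:
        y,z=tipc(b,side,th,loc,off)
        env.line_to(W(b,0,side*y,z+dz),vel=vel)
        f=F()-f0; fy=f[:2]@np.array([-np.sin(b[2]),np.cos(b[2])])*side
        out.append((round(float(th),2),round(float(fy),1),round(float(f[2]),1)))
        if np.linalg.norm(f)>lim: break
    print(side,out,T()); return out
E
python3 - <<'E'
from m import *
for b in(SOAK,DRIVE):
    for fl in(0,1):
        for ly,z in((.0,.1),(.08,.08),(-.08,.08),(.14,.07),(-.14,.07),(0,.2)):
            j=env.solve_ik(W(b,0,ly,z),Q(b,fl));print(b[1],fl,ly,None if j is None else np.round(j,2))
E
```

```text
-0.2229 0 0.0 [-0.63  0.53  1.49 -0.    1.12  2.24]
-0.2229 0 0.08 [-0.53  0.49  1.65 -0.    1.01  2.34]
-0.2229 0 -0.08 [-0.71  0.63  1.35 -0.    1.16  2.16]
-0.2229 0 0.14 [-0.43  0.47  1.74 -0.    0.94  2.43]
-0.2229 0 -0.14 [-0.76  0.71  1.22 -0.    1.21  2.11]
-0.2229 0 0 [-0.63  0.42  1.35 -0.    1.37  2.24]
-0.2229 1 0.0 [-0.63  0.53  1.49 -0.    1.12 -0.9 ]
-0.2229 1 0.08 [-0.53  0.49  1.65 -0.    1.01 -0.8 ]
-0.2229 1 -0.08 [-0.71  0.63  1.35 -0.    1.16 -0.98]
-0.2229 1 0.14 [-0.43  0.47  1.74 -0.    0.94 -0.71]
-0.2229 1 -0.14 [-0.76  0.71  1.22 -0.    1.21 -1.03]
-0.2229 1 0 [-0.63  0.42  1.35 -0.    1.37 -0.9 ]
0.2833 0 0.0 [ 0.33  0.52  1.5  -0.    1.12 -2.61]
0.2833 0 0.08 [ 0.44  0.63  1.35 -0.    1.16 -2.49]
0.2833 0 -0.08 [ 0.19  0.48  1.67 -0.    1.   -2.75]
0.2833 0 0.14 [ 0.52  0.71  1.22 -0.    1.22 -2.42]
0.2833 0 -0.14 [ 0.06  0.45  1.77 -0.    0.92 -2.87]
0.2833 0 0 [ 0.33  0.41  1.36 -0.    1.36 -2.61]
0.2833 1 0.0 [ 0.33  0.52  1.5  -0.    1.12  0.53]
0.2833 1 0.08 [ 0.44  0.63  1.35 -0.    1.16  0.65]
0.2833 1 -0.08 [ 0.19  0.48  1.67 -0.    1.    0.39]
0.2833 1 0.14 [ 0.52  0.71  1.22 -0.    1.22  0.72]
0.2833 1 -0.14 [ 0.06  0.45  1.77 -0.    0.92  0.27]
0.2833 1 0 [ 0.33  0.41  1.36 -0.    1.36  0.53]
```

```bash
python3 - <<'E'
from m import *
b=SOAK; set_gripper(0.0,25); print("grip",T(),env.get_state()["finger_gap"])
q=Q(b,1)
env.move_ptp(W(b,0,.0465,.16),q);print(T())
env.line_to(W(b,0,.0465,.094),vel=.12); f0=F();print("down",T(),f0.round(2))
o=arc(b,1,[0,.05,.1,.2,.35,.5],(-.005,.050),-.011,.008,f0)
s=snapshot("top");np.savez("top1.npz",**s)
print(env.get_state()["eef_pos"],T())
E
```

```text
grip 0.87 -0.0024369321768577578
2.66
down 3.36 [0.8  0.35 0.66]
1 [(0.0, 0.1, -1.5), (0.05, -0.8, -0.4), (0.1, -2.4, 0.9), (0.2, -2.1, 0.0), (0.35, -0.7, 0.5), (0.5, -1.5, 0.5)] 4.91
[ 0.48694176 -0.148922    0.08818439] 4.96
```

```bash
python3 - <<'E'
from m import *
b=SOAK
def up_over(y0,y1):
    env.line_to(W(b,0,y0,.135),vel=.2)
    env.line_to(W(b,0,y1,.135),vel=.25)
# clear inwards of left lever, up, over
env.line_to(W(b,0,.062,.10),vel=.15)
up_over(.055,-.0465); env.line_to(W(b,0,-.0465,.094),vel=.15); f0=F()
arc(b,-1,[0,.1,.2,.4,.6,.8,.9,.94,.97,1.0],(-.005,.050),-.011,.008,f0,vel=.07)
p=tipc(b,1,.95,(-.005,.05),-.011)[0]
env.line_to(W(b,0,-p+.008,.10),vel=.2)
up_over(-.075,.06); y,z=tipc(b,1,.4,(-.005,.05),-.011)
env.line_to(W(b,0,y,z+.008),vel=.2); f0=F()
arc(b,1,[.5,.6,.8,.9,.94,.97,1.0],(-.005,.050),-.011,.008,f0,vel=.07)
env.line_to(W(b,0,p-.008,.10),vel=.2)
env.line_to(W(b,0,p-.02,.16),vel=.25);env.line_to(W(b,0,.09,.24),vel=.25)
print(T())
import cv2
from h import *
s=snapshot("top");np.savez("top2.npz",**s)
P=cloud(s)[210:275,335:440].reshape(-1,3);c,sn=np.cos(b[2]),np.sin(b[2])
L=(P[:,:2]-b[:2])@np.array([[c,-sn],[sn,c]]);k=(abs(L[:,0])<.02)&(abs(L[:,1])<.03)&(P[:,2]>.085)&(P[:,2]<.13)
print("cover",k.sum(),L[k].mean(0),np.median(P[k,2]))
for sg in(-1,1):
    e=L[(abs(L[:,0])<.02)&(sg*L[:,1]>.05)&(sg*L[:,1]<.16)&(P[:,2]>.05)&(P[:,2]<.13)];print("lever end",sg,len(e),abs(e[:,1]).max() if len(e) else None)
cv2.imwrite("pics/s2.png",cv2.resize(s["image"][195:285,330:450,::-1],None,fx=6,fy=6))
E
```

```text
-1 [(0.0, 0.7, 1.2), (0.1, -0.5, 1.3), (0.2, -0.0, 1.4), (0.4, -0.3, 0.5), (0.6, -0.1, 0.8), (0.8, 1.0, 1.1), (0.9, 1.1, 0.9), (0.94, -0.3, 1.4), (0.97, -1.0, 2.5), (1.0, -0.3, 3.1)] 9.17
1 [(0.5, 1.0, -0.2), (0.6, -0.4, 0.9), (0.8, 0.7, -0.7), (0.9, 0.5, -0.5), (0.94, 0.3, 1.6), (0.97, 0.3, 2.0), (1.0, 0.3, 2.6)] 12.66
13.82
cover 0 [nan nan] nan
lever end -1 51 0.12291278217709184
lever end 1 50 0.12228049389860535<stdin>:23: RuntimeWarning: Mean of empty slice.
  ret = um.true_divide(
  return _methods._mean(a, axis=axis, dtype=dtype,
  ret = ret.dtype.type(ret / rcount)
```

View pics/s2.png

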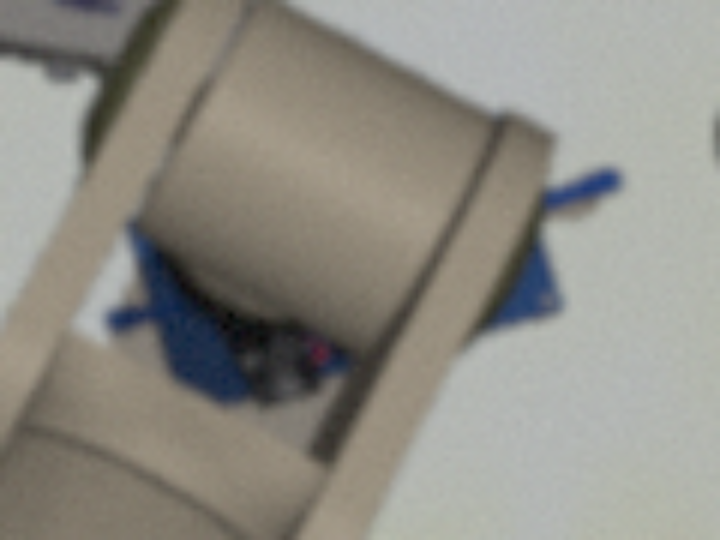

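Both blue levers are fully out: their ends, at crop pixels (125,315) and (615,180), reach 123 mm. The arm hides the module, so I check its height with the scene camera before grasping.

```bash
python3 - <<'E'
from m import *
from h import *
b=SOAK
s=snapshot("scene");P=cloud(s).reshape(-1,3);c,sn=np.cos(b[2]),np.sin(b[2])
L=(P[:,:2]-b[:2])@np.array([[c,-sn],[sn,c]]);k=(abs(L[:,0])<.025)&(abs(L[:,1])<.035)&(P[:,2]>.06)&(P[:,2]<.14)
z=P[k,2];print(k.sum(),np.percentile(z,[50,90,97]) if k.sum() else None)
s0=np.load("scene0.npz");P=cloud(s0).reshape(-1,3);L=(P[:,:2]-b[:2])@np.array([[c,-sn],[sn,c]]);k0=(abs(L[:,0])<.025)&(abs(L[:,1])<.035)&(P[:,2]>.06)&(P[:,2]<.14)
print(k0.sum(),np.percentile(P[k0,2],[50,90,97]))
cv2.imwrite("pics/sc2.png",cv2.resize(s["image"][200:330,290:450,::-1],None,fx=5,fy=4.6))
set_gripper(.45); env.line_to(W(b,0,0,.2),vel=.25);print(T())
E
```

```text
407 [0.08924647 0.11016264 0.11246519]
342 [0.08355066 0.10035835 0.10224558]
14.91
```

View pics/sc2.png

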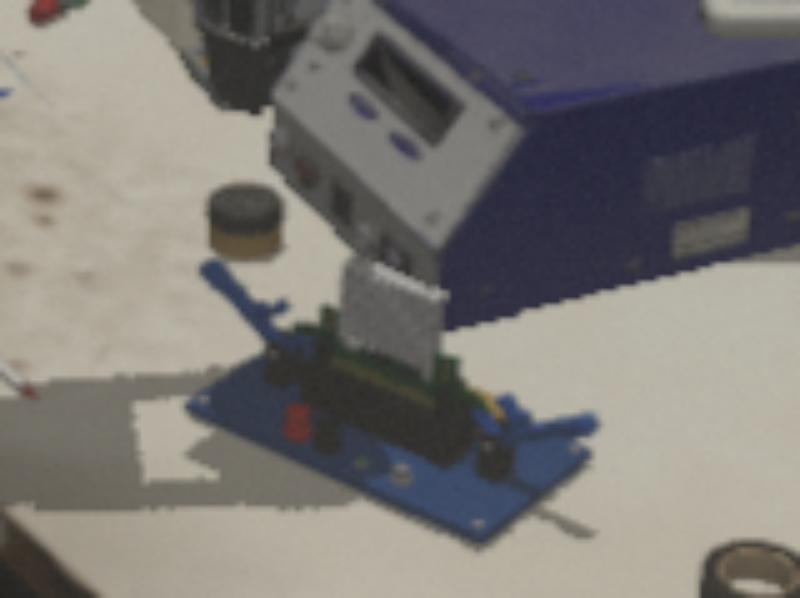

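The picture shows both blue levers out and the module standing 10 mm higher and level (cover at (395,315)). Now I grasp it and lift.

```bash
python3 - <<'E'
from m import *
b=SOAK
f0=F(); env.line_to(W(b,0,0,.082),vel=.15);print("at",T(),(F()-f0).round(1))
set_gripper(0.0,25);st=env.get_state();print("grip",T(),(F()-f0).round(1),st["finger_gap"],st["grip_force"],np.round(st["moment"],2))
env.line_to(W(b,0,0,.092),vel=.05);print((F()-f0).round(1))
env.line_to(W(b,0,0,.20),vel=.2);st=env.get_state();print("up",T(),(F()-f0).round(1),st["finger_gap"],st["grip_force"])
env.line_to([.42,-.14,.20],vel=.25);print(T())
E
```

```text
at 15.84 [-1.1  0.5 -0.9]
grip 16.18 [0.2 2.2 4. ] 0.1590009864332267 31.112868189811707 [ 0.22 -0.35  0.01]
[3.5 1.2 0.6]
up 17.22 [-0.9  1.  -1.1] 0.15878960899547429 30.419998168945312
17.85
```

```bash
python3 - <<'E'
from m import *
b=DRIVE;q=Q(b,1)
env.line_to([.38,.0,.20],vel=.25,attitude=Q((0,0,.0),1))
env.line_to([.40,.15,.20],vel=.25,attitude=q)
env.line_to(W(b,0,0,.20),vel=.25);print(T())
env.line_to(W(b,0,0,.118),vel=.15);env.pause(.1);f0=F();print("over",T(),f0.round(1))
R=np.array([[np.cos(b[2]),np.sin(b[2]),0],[-np.sin(b[2]),np.cos(b[2]),0],[0,0,1]])
s=snapshot("scene");np.savez("sc3.npz",**s)
for z in(.112,.108,.104,.100,.096,.092,.089,.086,.084,.0825):
    env.line_to(W(b,0,0,z),vel=.05);f=R@(F()-f0);print(z,f.round(1))
    if np.linalg.norm(f)>8: print("STOP");break
print(T(),env.get_state()["eef_pos"])
E
```

```text
20.1
over 20.9 [ 0.3 -0.6 -1.4]
0.112 [-0.3  1.2  0.5]
0.108 [-0.5  0.3  1.1]
0.104 [-0.2  0.3 -0.7]
0.1 [0.7 0.3 0. ]
0.096 [ 1.3  0.4 -1.4]
0.092 [ 2.3  1.3 -1.7]
0.089 [ 3.2  0.9 -1.6]
0.086 [ 3.8  1.1 -2.4]
0.084 [ 4.6  2.3 -1.9]
0.0825 [2.9 1.4 4.4]
23.47 [0.47212955 0.28334955 0.08297712]
```

```bash
python3 - <<'E'
from m import *
from h import *
b=DRIVE
set_gripper(.4);print(T());env.line_to(W(b,0,0,.16),vel=.2);env.line_to(W(b,0,0,.22),vel=.3);set_gripper(0.0)
env.line_to(W(b,0,.17,.16),vel=.3)
print(T());s=snapshot("top");np.savez("top4.npz",**s)
P=cloud(s)[215:285,150:265].reshape(-1,3);c,sn=np.cos(b[2]),np.sin(b[2])
L=(P[:,:2]-b[:2])@np.array([[c,-sn],[sn,c]]);k=(abs(L[:,0])<.02)&(abs(L[:,1])<.03)&(P[:,2]>.085)&(P[:,2]<.13)
print("cover",k.sum(),L[k].mean(0).round(4),np.median(P[k,2]))
a=L[k];zz=P[k,2]
for t in(a[:,1]<-.01,a[:,1]>.01):print(np.median(zz[t]).round(4) if t.sum() else None)
t=s["image"][205:295,140:280,::-1];cv2.imwrite("pics/d4.png",cv2.resize(t,None,fx=5,fy=5))
E
```

```text
23.8
25.87
cover 125 [-0.0016 -0.0018] 0.10823890420596749
0.1086
0.1078
```

View pics/d4.png

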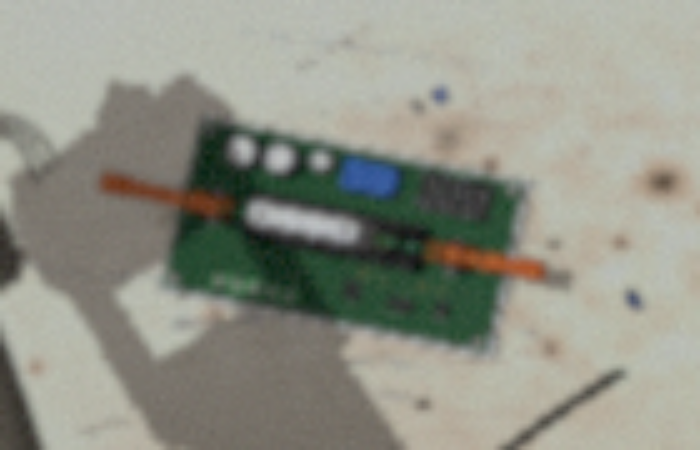

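The module stands level on the open levers: cover at crop (305,222), 10.7 mm higher than at home. Both orange levers are still out. Now I close them in stages.

```bash
cat >> m.py <<'E'
LOC,OFF,DZ=(.005,.065),.011,-.004
def push(b,side,th0,ths,vel=.06,lim=12):
    y,z=tipc(b,side,th0,LOC,OFF)
    env.line_to(W(b,0,side*(y+.010),.15),vel=.3)
    env.line_to(W(b,0,side*(y+.010),z+DZ),vel=.2);f0=F()
    o=arc(b,side,ths,LOC,OFF,DZ,f0,vel,lim)
    y,z=tipc(b,side,o[-1][0],LOC,OFF)
    env.line_to(W(b,0,side*(y+.008),z+DZ),vel=.15)
    env.line_to(W(b,0,side*(y+.012),.15),vel=.3)
E
python3 - <<'E'
from m import *
from h import *
b=DRIVE
push(b,1,1.0,[1.0,.9,.75,.6,.45,.3]); push(b,-1,1.0,[1.0,.9,.75,.6,.45,.3])
push(b,1,.3,[.3,.2,.12]); print(T())
s=snapshot("top");np.savez("top5.npz",**s)
P=cloud(s)[215:285,150:265].reshape(-1,3);c,sn=np.cos(b[2]),np.sin(b[2])
L=(P[:,:2]-b[:2])@np.array([[c,-sn],[sn,c]])
for n,k in(("cover",(abs(L[:,1])<.03)),("r",(L[:,1]<-.06)),("l",L[:,1]>.06)):
    k=k&(abs(L[:,0])<.012)&(P[:,2]>.08)&(P[:,2]<.115)
    print(n,k.sum(),L[k].mean(0).round(4) if k.sum() else 0,np.median(P[k,2]) if k.sum() else 0)
E
```

```text
1 [(1.0, 4.0, 1.7), (0.9, 5.2, 2.0), (0.75, 3.4, 2.3), (0.6, 0.8, -0.9), (0.45, 0.2, -2.0), (0.3, -0.5, -0.5)] 28.6
-1 [(1.0, -0.8, -0.5), (0.9, -0.3, -0.1), (0.75, 2.4, 1.1), (0.6, 2.1, 1.7), (0.45, 1.6, 0.0), (0.3, 0.1, -0.4)] 32.66
1 [(0.3, -2.0, -0.4), (0.2, -0.7, 2.0), (0.12, 1.7, -0.6)] 35.44
36.02
cover 122 [-0.0023 -0.0005] 0.102073944429804
r 19 [ 0.0003 -0.0871] 0.09241674748930562
l 25 [-0.0004  0.0726] 0.0954939747293988
```

```bash
python3 - <<'E'
from m import *
from h import *
b=DRIVE
fine=[.06,.04,.02,.005,-.01,-.02,-.03]
push(b,-1,.3,[.3,.2,.12,.1]+fine,vel=.05,lim=10)
push(b,1,.12,[.12]+fine,vel=.05,lim=10)
env.line_to(W(b,0,.17,.2),vel=.3);print(T())
s=snapshot("top");np.savez("top6.npz",**s)
P=cloud(s)[215:285,150:265].reshape(-1,3);c,sn=np.cos(b[2]),np.sin(b[2])
L=(P[:,:2]-b[:2])@np.array([[c,-sn],[sn,c]])
for n,k in(("cover",(abs(L[:,1])<.03)),("cr",(abs(L[:,1]+.02)<.01)),("cl",(abs(L[:,1]-.02)<.01)),("r",(L[:,1]<-.06)),("l",L[:,1]>.06)):
    k=k&(abs(L[:,0])<.012)&(P[:,2]>.08)&(P[:,2]<.115)
    print(n,k.sum(),L[k].mean(0).round(4) if k.sum() else 0,np.median(P[k,2]) if k.sum() else 0)
t=s["image"][205:295,140:280,::-1];cv2.imwrite("pics/d6.png",cv2.resize(t,None,fx=5,fy=5))
E
```

```text
-1 [(0.3, -0.1, -0.1), (0.2, 0.5, 1.2), (0.12, 2.9, 2.4), (0.1, 4.5, 2.7), (0.06, 3.8, 3.2), (0.04, 4.9, 4.2), (0.02, 5.9, 3.8), (0.01, 5.2, 3.9), (-0.01, 4.8, 3.7), (-0.02, 4.3, 3.7), (-0.03, 7.7, 4.5)] 40.29
1 [(0.12, -0.2, -1.1), (0.06, 3.2, 2.1), (0.04, 5.5, 2.3), (0.02, 8.7, 0.3), (0.01, 11.8, -0.5)] 43.46
44.49
cover 121 [-0.0023 -0.0017] 0.0986171075561113
cr 45 [-0.0021 -0.0206] 0.09815302469344056
cl 37 [-0.0024  0.0196] 0.09796242188414284
r 20 [ 0.0001 -0.0691] 0.09551800054269044
l 25 [-0.0002  0.0683] 0.09488362554414187
```

View pics/d6.png

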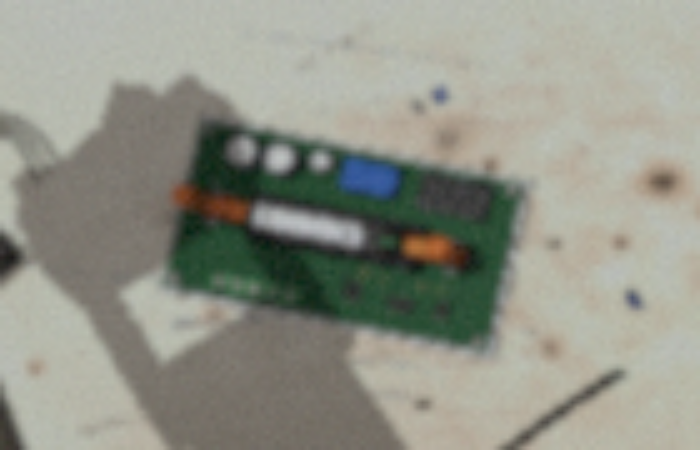

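Both levers stand upright (crop pixels (205,200) and (435,248)) and the cover is level at home height. I give the right lever one more gentle push against its stop, then hand in.

```bash
python3 - <<'E'
from m import *
from h import *
b=DRIVE
env.line_to(W(b,0,.1,.2),vel=.3)
push(b,-1,.03,[.0,-.02,-.03,-.038,-.046],vel=.04,lim=11)
env.line_to(W(b,0,-.09,.22),vel=.3)
env.line_to(W(b,-.06,-.12,.25),vel=.3);print(T())
s=snapshot("scene")
P=cloud(s).reshape(-1,3);c,sn=np.cos(b[2]),np.sin(b[2])
L=(P[:,:2]-b[:2])@np.array([[c,-sn],[sn,c]])
for n,k in(("cr",(abs(L[:,1]+.02)<.01)),("cl",(abs(L[:,1]-.02)<.01)),("r",abs(L[:,1]+.07)<.02),("l",abs(L[:,1]-.07)<.02)):
    k=k&(abs(L[:,0])<.015)&(P[:,2]>.08)&(P[:,2]<.115)
    print(n,k.sum(),L[k].mean(0).round(4) if k.sum() else 0,np.percentile(P[k,2],95) if k.sum() else 0)
env.pause(.3);print(close_job())
E
```

```text
-1 [(0.0, -1.2, 0.2), (-0.02, 0.2, 1.1), (-0.03, 4.8, 0.9), (-0.04, 6.8, 2.9), (-0.05, 9.9, 2.3)] 47.62
48.98
cr 32 [-0.0008 -0.0222] 0.10309617170659954
cl 20 [-0.0031  0.0167] 0.10427110370879847
r 24 [ 0.0013 -0.0724] 0.10070045025641354
l 23 [0.001  0.0649] 0.10087956116252618
the job is handed in; nothing more can be done
None
```

The module is in the drive board's socket, level and at home height in the camera measurements, with both orange levers pushed upright to their stops; I handed the job in at about 49 s and no verdict was returned.

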